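# Draw the spirit level out of the half-decked tool box

### The arm

A 6-joint arm with a two-finger parallel gripper is mounted at the origin on the work surface. World frame = base frame: x ahead of the robot, y to its left, z up, the work surface at z = 0. Lengths are in m, angles in rad, forces in N, time in s.
With the tool pointing down it reaches from about 0.375 to 0.9 m from the base axis. Payload 3.1 kg.
Tool frame: the origin (TCP) lies at the very end of the fingers, on their centre line; the grasp point (between the pads) lies 19 mm behind it (manip.pinch_z is the distance from the TCP to the grasp point, in m); z points along the fingers, y is the line along which they close (so a half turn about z gives the same grasp; the last joint's range is limited). The gripper opens to 85 mm and grips with 20 to 120 N. Pads are 22 mm wide; open, the fingers measure 114 mm over their backs; the gripper's body (76 mm by 85 mm) begins 54 mm behind the grasp point. The pads swing forward as they close: fully open they stand 13 mm farther back than shut.
Start: joints at [-1.377, 0.527, 1.433, -0, 1.181, -0.178], TCP at [0.228, -0.582, 0.231] pointing down, gripper open.
Joint ranges: [-3.08, 3.08], [-0.75, 2.2], [0.22, 2.44], [-1.43, 4.57], [0, 2.65], [-2.85, 2.85]. Speed limits (rad/s): [2.79, 2.79, 3.14, 3.14, 3.14, 3.14].

### API

Orientations are given as a unit quaternion [x, y, z, w].
In Python, from station import manip gives the robot as it stands.
- The arm moves only by the tool servo_tool, never from a script. Its argument "commands" is one flat list of numbers, 7 for each row, row after row: the shift along the tool's x, y, z each as a share of 500 mm, from -1 to 1, then the turn, a rotation vector about the tool's x, y, z each as a share of 360 degrees, from -1 to 1, then the opening, from -1 (shut) to 1 (fully open). In form: [dx, dy, dz, rx, ry, rz, claw, dx, dy, dz, rx, ry, rz, claw, ...]. A call has 1 to 12 rows; each row shifts and turns the commanded pose from where the row before left it, along the tool's axes as they then stand; what a row does not reach is not made up. A row lasts 1/12 s, in which the tool goes at most 41.7 mm and 7.16 degrees, less where a joint would pass 70% of its speed; a pose out of reach is approached as far as the arm can. A call with a number of a shift or a turn outside -1 to 1 is refused whole. A call with a gripper value outside its range is refused whole. The fingers move at their own pace and stop on an object; "force" is the grip in N (left out, the last holds). Time passes only in rows, so rows that do not move let the fingers close. It gives the time, the measured TCP pose, the force, the opening and the grip force at its end, in the units of the state.
- manip.sense(): the state, without advancing time (a new reading comes with each control period).
- manip.snapshot(name): name is "scene" or "top"; returns a dict with "img" (400x640x3 uint8, red, green, blue), "mtx" (3x3 intrinsics, pixels), "distortion" ([k1, k2, p1, p2, k3] as OpenCV has them; the pictures are not rectified), "world_to_cam" (4x4, takes a point from world to camera coordinates). Camera axes: x right, y up, looking along -z (the intrinsics and any distortion apply to the point x, -y, -z); pixel columns grow to the right and rows downward; lengths in m; the calibration is good to about 2 mm. A picture is of the moment at which its call begins. There is no depth.
- manip.sign_off(): hands the job in; it is judged then, once.
Trained networks look in a picture, given as the dict that the camera call returned (one of the last four; its "shot" number tells which), for a name from the list of things; names that differ only in an ending like _2 or _b are one class to them, and where a whole thing is asked for, a point or a joint stands for the part that bears it (a point fixed in the world has none). Each returns a list of dicts, best first, with "conf" (0 to 1); they miss things now and then, are a little off and sometimes report something else, mostly with a low value. They report only what shows in the picture. A call takes as long as a camera call. They do not tell look-alikes from the thing itself.
- manip.look_for(picture, query): "box" ([left, top, width, height] in pixels, round what is visible of it).
- manip.silhouettes(picture, query): "pixels" (400x640 bool, what is visible of it) and "box" ([left, top, width, height] in pixels, round what is visible of it).
The state is a dict: "t": time; "q": joint angles; "qd": joint speeds; "tau": joint torques, N m; "tcp_pos": TCP position; "tool_rot": TCP orientation; "force": force on the tool from outside, world axes, zero at the start; "ft_torque": the same for the moment, N m; "finger_gap": opening from 0.0 (shut) to 1.0 (fully open); "gripper_force": force on a finger pad.
Only numpy, scipy, OpenCV 4.12 (cv2) and the standard library are available. Lean on these libraries where they do the work, as an engineer would, in place of code of your own. Each camera call takes 0.05 s, during which the arm holds its last target. There are 200 camera calls.

### The job

Lift the loose yellow cover off the blue tool box by its knob and set it down flat, knob up, in the middle of the green mat. Then take out the spirit level, which is longer than the opening: slant it, the end away from the deck first, draw it out through the opening, and finish while still holding it in the gripper, motionless in the air, all of it at least 7 cm higher than the top of the box and touching nothing else. Leave the cover on the mat and do not disturb the other things on the bench.

Things in the scene. Friction and masses are not known exactly. Their poses are not given: they have to be found in the camera images.
- box: Fixed blue steel tool box with a black rubber floor, outside 260 (its x) x 160 (its y) x 72 mm high, walls 5 mm, floor 6 mm thick. Origin: centre of its underside; x along its length, z up. A fixed grey deck closes the top of its -x part, the rest is the opening. It stands on the left or right of the bench, its +x end away from the robot (yaw within 0.3 rad)
- deck_edge (a point): Middle of the lower edge of the deck at the opening. The deck (100 mm long, 4 mm thick, top level with the box's rim) runs from here towards the box's -x end; below it 62 mm are free down to the box's floor, open to the rest of the box
- opening (a point): Centre of the box's opening (150 mm in x, 150 mm in y) at rim height, 72 mm above the bench and 50 mm from the box's centre; axes as the box's: x points away from the deck
- cover: Loose yellow cover that starts on the opening: plate 164 (x) x 164 (y) x 3 mm, with a skirt 144 x 144 mm reaching 6 mm below the plate (into the opening, about 3 mm play), and a black knob on top. Origin: centre of the skirt's underside; z up. The plate's top is 9 mm above the origin. 220 g, give or take 20 %
- knob (a point): Middle of the knob's round black head, 28 mm across and 18 mm high, 30 mm above the cover's origin (21 mm above the plate's top), on a stem of 18 mm across
- level: Loose aluminium spirit level, a bar 220 (its x) x 20 (y) x 20 mm (z) with black end caps and a yellow vial. Starts lying on the box's floor, its x roughly along the box's x (within 0.1 rad), the tail end under the deck, the head end in the opening. Origin: centre of its underside, z up. 180 g, give or take 25 %, centre of mass in its middle
- tail (a point): Centre of the level's -x end face (starts under the deck)
- head (a point): Centre of the level's +x end face (starts in the opening, away from the deck)
- mat: Fixed green mat lying on the bench, 200 (x) x 190 (y) x 3 mm; origin: centre of its underside. It is on the other side of the bench from the box
- bit_case: Bystander: loose red bit case 36 x 70 x 18 mm, lying on the box's deck near its -x end; origin: centre of its underside
- tape: Bystander: grey tape measure 70 x 40 x 50 mm, at the far side of the bench; origin: centre of its underside
- jar: Bystander: amber glass jar with a steel cap, 64 mm across, 60 mm high, at the far side of the bench; origin: centre of its underside
- sanding_block: Bystander: cork sanding block 100 x 60 x 32 mm, at the far side of the bench; origin: centre of its underside
- hammer: Bystander: hammer 260 mm long with a wooden handle, lying on the bench at the far left; origin: near its middle, on its underside
- wrench: Bystander: steel wrench 180 mm long, lying on the bench at the far right; origin: near its middle, on its underside
Mind the look-alikes: they are no part of the job. Leave any purple look-alike of the cover alone.

How it is judged:
On the way, in this order (a step that is already met when the one before it is completed fails the run):
1. the cover lies flat on the mat, let go, the level still in the box (horizontal distance between cover and mat below 0.05 m and height (world z) of cover below 0.008 m and angle between cover's own z axis and vertical below 0.08 rad and contact force between cover and the fingers below 0.1 N and height (world z) of each of head, tail below 0.05 m), for 0.2 s.
2. the level slants out of the opening: its head is above the rim while its tail is still inside, below the deck (height (world z) of head above 0.085 m and height (world z) of tail below 0.058 m and x of tail in the frame of box between -0.125 and 0.125 m), for 0.1 s.
At the end, for the whole second after the job is handed in: The gripper holds the level still (under 30 mm/s, grip over 2 N), both end-face centres over 132 mm above the bench, touching nothing else; the cover lies flat (within 0.08 rad), knob up, let go, its centre within 50 mm of the mat's centre (horizontal distance between cover and mat below 0.05 m and height (world z) of cover below 0.008 m and angle between cover's own z axis and vertical below 0.08 rad and contact force between cover and the fingers below 0.1 N and height (world z) of each of head, tail above 0.132 m and contact force between level and the fingers above 2 N and linear speed of level below 0.03 m/s and contact force between level and box below 0.1 N and contact force between level and cover below 0.1 N and contact force between level and bit_case below 0.1 N and contact force between level and tape below 0.1 N and contact force between level and jar below 0.1 N and contact force between level and sanding_block below 0.1 N and contact force between level and hammer below 0.1 N and contact force between level and wrench below 0.1 N); the arm keeps its last pose, push and grip.
It fails at once if a bystander (bit case, tape measure, jar, sanding block, hammer or wrench) is knocked more than 30 mm from where it stood (distance of any of bit_case, tape, jar, sanding_block, hammer, wrench from where it was at the start of the episode above 0.03 m).
It fails at once if the cover is dropped or thrown (moving faster than 0.7 m/s out of the fingers) (linear speed of cover above 0.7 m/s and contact force between cover and the fingers below 0.1 N).
It also fails if it takes over 54 s, if anything falls off the work surface, if the arm or the gripper's body presses on something with over 40 N, if the wrist force passes 120 N, or if a joint passes its speed limit or range.

## Working session

There is one attempt and no reset: what is moved stays moved. The work goes in short steps, Python scripts to look and compute and a tool call to move; the robot and the scene stay as the last step left them, time stands still between calls to the robot, and variables do not carry over. Pictures are saved under pics/ and viewed, at most 10 in all, crops included, and the job is handed in when it is done.

Besides the shell and the picture viewer there is one more tool, called after "Emit:" by a JSON object that holds its "name" and its "arguments", one argument or row to a line. servo_tool: Moves the arm, as the interface text tells. Its arguments: {"type":"object","properties":{"commands":{"type":"array"},"force":{"type":"number"}},"required":["commands"]}

```bash
ls; mkdir -p pics; python3 - <<'E'
from station import manip
import cv2,numpy as np
print(manip.sense(), manip.pinch_z)
for n in("scene","top"):
    s=manip.snapshot(n); cv2.imwrite(f"pics/{n}0.png",s["img"][:,:,::-1])
    print(n,s["mtx"],s["distortion"],s["world_to_cam"],s["shot"])
E
```

```text
pics
{'t': 0.0, 'q': array([-1.37648483e+00,  5.28462736e-01,  1.43393425e+00, -2.49770260e-05,
        1.18139327e+00, -1.78491416e-01]), 'qd': array([ 3.52395350e-04, -2.46281634e-03, -7.47391243e-05, -5.73196416e-04,
        7.05052424e-04,  1.42803874e-03]), 'tau': array([ 3.75680543e-05, -4.42354488e+01, -1.78025347e+01, -3.67575431e-04,
        8.28703749e-03, -6.14694216e-07]), 'tcp_pos': array([ 0.22752423, -0.58132822,  0.23032557]), 'tool_rot': array([ 9.82676018e-01,  1.85328457e-01, -2.02394843e-05, -1.09867761e-03]), 'force': array([ 0.59818737, -0.05650607,  0.61079861]), 'ft_torque': array([-0.03491401,  0.01953059, -0.03568708]), 'gripper_force': 0.0, 'finger_gap': 1.0021591744327174} 0.0187
scene [[396.90243241   0.         326.22680105]
 [  0.         396.90243241 198.63129106]
 [  0.           0.           1.        ]] [-0.07146446  0.          0.          0.          0.        ] [[ 0.37894903  0.92539208 -0.00686579 -0.17734999]
 [-0.73681444  0.30619853  0.60278266  0.33679147]
 [ 0.55991259 -0.22336509  0.79787588 -1.70760481]
 [ 0.          0.          0.          1.        ]] 1
top [[508.41282504   0.         321.33370559]
 [  0.         508.41282504 206.26848072]
 [  0.           0.           1.        ]] [0.00835589 0.         0.         0.         0.        ] [[ 2.33036989e-03 -9.99989530e-01 -3.93823832e-03 -9.48188727e-03]
 [ 9.84245424e-01  1.59739037e-03  1.76800437e-01 -4.87915843e-01]
 [-1.76792295e-01 -4.28820346e-03  9.84238841e-01 -1.76034354e+00]
 [ 0.00000000e+00  0.00000000e+00  0.00000000e+00  1.00000000e+00]] 2
```

View pics/top0.png

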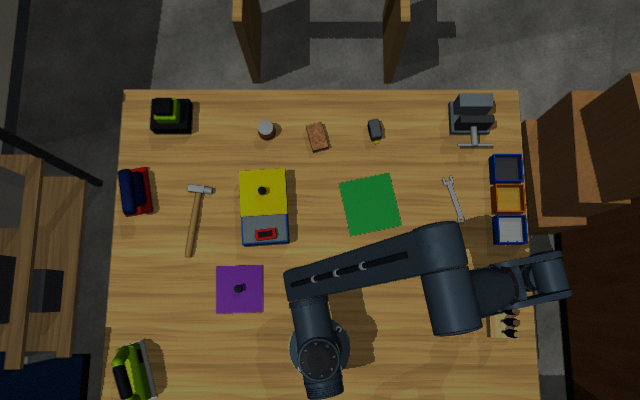

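View pics/scene0.png

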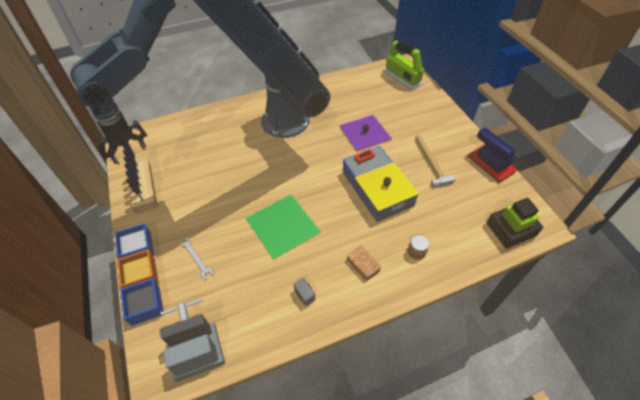

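The top view shows the yellow cover at about (263,191) with its knob at (262,190), the red bit case at (265,234) on the deck, the mat at (370,204), and the purple look-alike at (240,288). The scene view shows the same layout: cover (387,186), mat (283,226), arm clear of both.

```bash
cat > h.py <<'E'
from station import manip
import cv2,numpy as np
from scipy.spatial.transform import Rotation as R
F=np.diag([1,-1,-1.])
def proj(s,P):
    W=s["world_to_cam"]; P=np.atleast_2d(P); c=(P@W[:3,:3].T+W[:3,3])@F
    return cv2.projectPoints(c,np.zeros(3),np.zeros(3),s["mtx"],s["distortion"])[0][:,0]
def back(s,uv,z):
    W=s["world_to_cam"]; uv=np.atleast_2d(uv).astype(float)
    n=cv2.undistortPoints(uv[:,None],s["mtx"],s["distortion"])[:,0]
    d=(np.c_[n,np.ones(len(n))]@F)@W[:3,:3]; o=-W[:3,:3].T@W[:3,3]
    return o+d*((z-o[2])/d[:,2])[:,None]
def hsvmask(s,lo,hi):
    h=cv2.cvtColor(s["img"],cv2.COLOR_RGB2HSV); m=cv2.inRange(h,lo,hi)
    n,l,st,_=cv2.connectedComponentsWithStats(m); return m if n<2 else (l==1+st[1:,4].argmax()).astype(np.uint8)
def rect(s,m,z):
    c=max(cv2.findContours(m.astype(np.uint8),0,2)[0],key=cv2.contourArea)[:,0]
    p=back(s,c,z)[:,:2]; (a,b,t)=cv2.minAreaRect((p*1000).astype(np.float32))
    return np.round(a,1),np.round(b,1),t
def st():
    s=manip.sense(); r=R.from_quat(s["tool_rot"]).as_matrix()
    print(round(s["t"],2),s["tcp_pos"].round(4),"x",r[:,0].round(3),"z",r[:,2].round(3),"F",s["force"].round(1),"gap",round(s["finger_gap"],3),round(s["gripper_force"],1),"q",s["q"].round(2))
    return s,r
E
python3 - <<'E'
from h import *
for n in("top","scene"):
    s=manip.snapshot(n)
    print(n,"cover",rect(s,hsvmask(s,(24,150,110),(34,255,255)),.075),"mat",rect(s,hsvmask(s,(50,120,60),(75,255,255)),.003))
    for q,z in(("cover",.075),("mat",.003),("knob",.096),("box",.072),("bit_case",.09)):
        for d in manip.silhouettes(s,q)[:2]:
            ys,xs=np.nonzero(d["pixels"]); print(q,round(d["conf"],2),d["box"],rect(s,d["pixels"],z),back(s,[xs.mean(),ys.mean()],z).round(4))
E
```

```text
top cover (array([534.1, 198.4]), array([163.8, 162.7]), 4.138360977172852) mat (array([ 505.5, -183.4]), array([198.9, 189.3]), 12.045021057128906)
cover 0.8 [214.8, 264.1, 44.4, 48.5] (array([197.6, 271.1]), array([159.7, 158.9]), 1.3338667154312134) [[0.1976 0.27   0.075 ]]
cover 0.73 [238.1, 165.2, 49.1, 52.6] (array([533. , 197.5]), array([163.8, 164.1]), 3.962604284286499) [[0.5321 0.1974 0.075 ]]
mat 0.59 [340.9, 174.3, 59.9, 64.8] (array([ 503.7, -183.3]), array([198.3, 190.8]), 12.248672485351562) [[ 0.5015 -0.1842  0.003 ]]
knob 0.95 [238.3, 168.4, 50.7, 51.5] (array([527.6, 195.8]), array([163.9, 163.6]), 4.131689071655273) [[0.5277 0.195  0.096 ]]
knob 0.68 [213.0, 260.3, 48.0, 53.6] (array([196.2, 265.5]), array([160. , 159.4]), 1.3123421669006348) [[0.1969 0.2658 0.096 ]]
box 0.67 [241.2, 215.0, 48.8, 31.0] (array([399.4, 186.8]), array([105.7, 164.3]), 3.962669849395752) [[0.4017 0.1876 0.072 ]]
bit_case 0.73 [257.5, 228.9, 20.1, 11.6] (array([382.4, 180.3]), array([38. , 66.3]), 10.806936264038086) [[0.3827 0.1794 0.09  ]]
scene cover (array([537.7, 200.1]), array([16
[... 444 characters left out ...]
.7]), 12.264281272888184) [[ 0.5117 -0.1827  0.003 ]]
mat 0.19 [184.2, 240.8, 29.6, 36.5] (array([ 519.9, -487.7]), array([176. ,  37.8]), 16.483840942382812) [[ 0.5263 -0.4877  0.003 ]]
knob 0.74 [338.8, 112.1, 52.6, 37.6] (array([282.2, 238.6]), array([156.1, 151.8]), 0.7685878276824951) [[0.2858 0.2379 0.096 ]]
knob 0.6 [355.7, 162.0, 65.2, 48.7] (array([550.2, 191.1]), array([167.8, 162.7]), 3.911738634109497) [[0.5548 0.1886 0.096 ]]
box 0.96 [343.2, 148.4, 74.3, 72.6] (array([506.9, 184.7]), array([297.9, 190.7]), 3.3018221855163574) [[0.5083 0.1621 0.072 ]]
bit_case 0.68 [355.4, 146.7, 18.4, 19.2] (array([391.9, 184.6]), array([50.2, 78.4]), 7.360125541687012) [[0.3919 0.1847 0.09  ]]
```

```bash
cat >> h.py <<'E'
def down(yaw,tilt=0): # tool z down, tool x along yaw; tilt about tool y
    return R.from_euler("z",yaw)*R.from_euler("x",np.pi)*R.from_euler("y",tilt)
def go(p,rot):
    """deltas in units: translate in the present tool axes, then turn"""
    s,r=st(); d=r.T@(np.array(p)-s["tcp_pos"])/.5
    v=(R.from_matrix(r).inv()*rot).as_rotvec()/(2*np.pi)
    print("  shift",d.round(4),"rows>=",round(np.abs(np.linalg.norm(d))/.0833,1)," turn",v.round(4)," shift if turned first",((rot.inv().apply(np.array(p)-s["tcp_pos"]))/.5).round(4))
E
python3 - <<'E'
from h import *
s=manip.snapshot("top"); print(proj(s,[[.536,.199,.105],[.531,.197,.105]]))
h=cv2.cvtColor(s["img"],cv2.COLOR_RGB2HSV)[175:205,245:280,2]; ys,xs=np.nonzero(h<60); print(xs.mean()+245,ys.mean()+175,len(xs))
go([.536,.199,.18],down(np.radians(4)))
E
```

```text
[[261.09086166 189.28987597]
 [261.6375402  190.71070846]]
261.811320754717 190.39622641509433 53
0.75 [ 0.2277 -0.582   0.2313] x [ 0.931  0.364 -0.   ] z [ 0. -0. -1.] F [ 1.   0.8 -1. ] gap 1.001 0.0 q [-1.38  0.53  1.43  0.    1.18 -0.18]
  shift [ 1.1433 -1.2302  0.1026] rows>= 20.2  turn [ 0.     -0.      0.0482]  shift if turned first [ 0.7241 -1.5153  0.1027]
```

Emit:
{"name": "servo_tool", "arguments": {
  "commands": [0.0475, -0.0512, 0.004, 0, 0, 0, 1, 0.0475, -0.0512, 0.004, 0, 0, 0, 1, 0.0475, -0.0512, 0.004, 0, 0, 0, 1, 0.0475, -0.0512, 0.004, 0, 0, 0, 1, 0.0475, -0.0512, 0.004, 0, 0, 0, 1, 0.0475, -0.0512, 0.004, 0, 0, 0, 1, 0.0475, -0.0512, 0.004, 0, 0, 0, 1, 0.0475, -0.0512, 0.004, 0, 0, 0, 1, 0.0475, -0.0512, 0.004, 0, 0, 0, 1, 0.0475, -0.0512, 0.004, 0, 0, 0, 1, 0.0475, -0.0512, 0.004, 0, 0, 0, 1, 0.0475, -0.0512, 0.004, 0, 0, 0, 1]
}}

```text
t: 1.75
tcp_pos: [0.3817, -0.1907, 0.2076]
tool_rot: [0.983, 0.185, 0.0, 0.0]
force: [1.2, -0.5, 0.2]
finger_gap: 1.0
gripper_force: 0.0
```

Emit:
{"name": "servo_tool", "arguments": {
  "commands": [0.0475, -0.0512, 0.004, 0, 0, 0, 1, 0.0475, -0.0512, 0.004, 0, 0, 0, 1, 0.0475, -0.0512, 0.004, 0, 0, 0, 1, 0.0475, -0.0512, 0.004, 0, 0, 0, 1, 0.0475, -0.0512, 0.004, 0, 0, 0, 1, 0.0475, -0.0512, 0.004, 0, 0, 0, 1, 0.0475, -0.0512, 0.004, 0, 0, 0, 1, 0.0475, -0.0512, 0.004, 0, 0, 0, 1, 0.0475, -0.0512, 0.004, 0, 0, 0, 1, 0.0475, -0.0512, 0.004, 0, 0, 0, 1, 0.0475, -0.0512, 0.004, 0, 0, 0, 1, 0.0475, -0.0512, 0.004, 0, 0, 0, 1]
}}

```text
t: 2.75
tcp_pos: [0.5352, 0.1997, 0.1834]
tool_rot: [0.983, 0.186, 0.0, 0.0]
force: [0.8, -0.8, -0.4]
finger_gap: 0.999
gripper_force: 0.0
```

Emit:
{"name": "servo_tool", "arguments": {
  "commands": [0, 0, 0, 0, 0, 0.016, 1, 0, 0, 0, 0, 0, 0.016, 1, 0, 0, 0, 0, 0, 0.016, 1, 0, 0, 0, 0, 0, 0, 1]
}}

```text
t: 3.08
tcp_pos: [0.5348, 0.1982, 0.1833]
tool_rot: [0.999, 0.035, 0.0, 0.0]
force: [-1.2, 0.5, -0.6]
finger_gap: 0.998
gripper_force: 0.0
```

```bash
python3 - <<'E'
from h import *
go([.5345,.198,.081],down(np.radians(4)))
s=manip.snapshot("scene")
h=cv2.cvtColor(s["img"],cv2.COLOR_RGB2HSV)
p=proj(s,[[.5345,.198,.096],[.5345,.198,.075]]); print(p)
cv2.imwrite("pics/s1.png",cv2.resize(s["img"][110:240,310:470,::-1],None,fx=4,fy=4))
E
```

```text
3.08 [0.5348 0.1982 0.1833] x [0.998 0.07  0.   ] z [ 0. -0. -1.] F [-1.2  0.5 -0.6] gap 0.998 0.0 q [ 0.16  0.51  1.62 -0.    1.01  1.66]
  shift [-0.0006  0.0004  0.2045] rows>= 2.5  turn [ 0.     -0.      0.0001]  shift if turned first [-0.0005  0.0004  0.2045]
[[386.05187998 180.93469274]
 [385.37858481 184.74738417]]
```

Emit:
{"name": "servo_tool", "arguments": {
  "commands": [0, 0, 0.04, 0, 0, 0, 1, 0, 0, 0.05, 0, 0, 0, 1, 0, 0, 0.05, 0, 0, 0, 1, 0, 0, 0.03, 0, 0, 0, 1, 0, 0, 0.02, 0, 0, 0, 1, 0, 0, 0.012, 0, 0, 0, 1, 0, 0, 0, 0, 0, 0, 1]
}}

```text
t: 3.72
tcp_pos: [0.5344, 0.1975, 0.0814]
tool_rot: [0.999, 0.036, -0.001, 0.0]
force: [0.0, -0.3, 0.2]
finger_gap: 1.003
gripper_force: 0.0
```

Emit:
{"name": "servo_tool", "arguments": {
  "commands": [0, 0, 0, 0, 0, 0, -1, 0, 0, 0, 0, 0, 0, -1, 0, 0, 0, 0, 0, 0, -1, 0, 0, 0, 0, 0, 0, -1, 0, 0, 0, 0, 0, 0, -1, 0, 0, 0, 0, 0, 0, -1, 0, 0, 0, 0, 0, 0, -1, 0, 0, 0, 0, 0, 0, -1, 0, 0, 0, 0, 0, 0, -1, 0, 0, 0, 0, 0, 0, -1],
  "force": 50
}}

```text
t: 4.55
tcp_pos: [0.5353, 0.1991, 0.0835]
tool_rot: [0.999, 0.035, 0.001, -0.001]
force: [-2.1, 4.2, 6.2]
finger_gap: 0.31
gripper_force: 49.2
```

Emit:
{"name": "servo_tool", "arguments": {
  "commands": [0, 0, -0.005, 0, 0, 0, -1, 0, 0, -0.015, 0, 0, 0, -1, 0, 0, -0.03, 0, 0, 0, -1, 0, 0, -0.04, 0, 0, 0, -1, 0, 0, -0.04, 0, 0, 0, -1, 0, 0, -0.04, 0, 0, 0, -1, 0, 0, -0.02, 0, 0, 0, -1, 0, 0, -0.01, 0, 0, 0, -1, 0, 0, 0, 0, 0, 0, -1, 0, 0, 0, 0, 0, 0, -1]
}}

```text
t: 5.38
tcp_pos: [0.5341, 0.1974, 0.1816]
tool_rot: [0.999, 0.036, -0.001, 0.0]
force: [-0.1, 0.7, -2.1]
finger_gap: 0.308
gripper_force: 50.0
```

```bash
python3 - <<'E'
from h import *
go([.505,-.1825,.18],down(np.radians(4)))
s=manip.snapshot("top"); cv2.imwrite("pics/t1.png",cv2.resize(s["img"][140:260,200:420,::-1],None,fx=3.5,fy=3.5))
s=manip.snapshot("scene"); cv2.imwrite("pics/s2.png",cv2.resize(s["img"][110:240,310:470,::-1],None,fx=4,fy=4))
for d in manip.silhouettes(s,"level"): ys,xs=np.nonzero(d["pixels"]);print(d["conf"],d["box"],len(xs))
E
```

```text
5.38 [0.5341 0.1974 0.1816] x [ 0.997  0.071 -0.002] z [-0.001 -0.001 -1.   ] F [-0.1  0.7 -2.1] gap 0.308 50.0 q [ 0.16  0.52  1.62 -0.    1.    1.66]
  shift [-0.112   0.7538  0.0037] rows>= 9.1  turn [0.0001 0.0002 0.0002]  shift if turned first [-0.1111  0.7539  0.0032]
0.55 [367.1, 175.8, 29.9, 28.6] 221
```

View pics/s2.png

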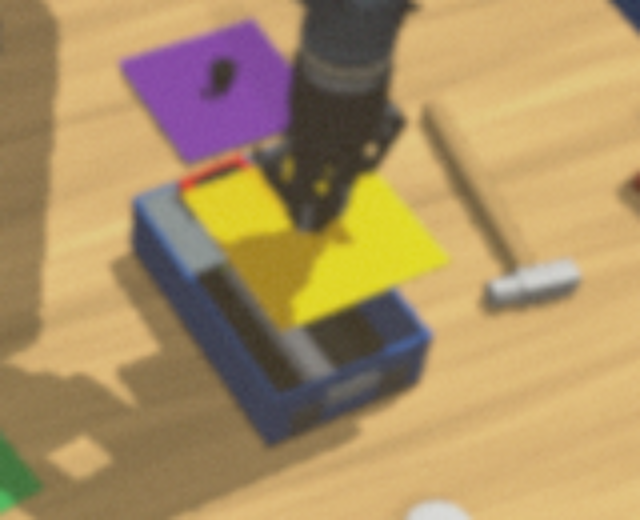

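The cover is lifted level, clear of the box; the level shows in the opening at crop (290,340). On to the mat.

Emit:
{"name": "servo_tool", "arguments": {
  "commands": [-0.007, 0.02, 0, 0, 0, 0, -1, -0.007, 0.04, 0, 0, 0, 0, -1, -0.007, 0.055, 0, 0, 0, 0, -1, -0.007, 0.055, 0, 0, 0, 0, -1, -0.007, 0.055, 0, 0, 0, 0, -1, -0.007, 0.055, 0, 0, 0, 0, -1, -0.007, 0.055, 0, 0, 0, 0, -1, -0.007, 0.055, 0, 0, 0, 0, -1, -0.007, 0.055, 0, 0, 0, 0, -1, -0.007, 0.055, 0, 0, 0, 0, -1, -0.007, 0.055, 0, 0, 0, 0, -1, -0.007, 0.055, 0, 0, 0, 0, -1]
}}

```text
t: 6.53
tcp_pos: [0.5134, -0.1112, 0.1818]
tool_rot: [0.999, 0.036, -0.001, -0.0]
force: [0.0, -0.5, -2.6]
finger_gap: 0.307
gripper_force: 50.0
```

Emit:
{"name": "servo_tool", "arguments": {
  "commands": [-0.007, 0.055, 0, 0, 0, 0, -1, -0.007, 0.05, 0, 0, 0, 0, -1, -0.007, 0.03, 0, 0, 0, 0, -1, -0.007, 0.01, 0, 0, 0, 0, -1, 0, 0, 0, 0, 0, 0, -1, 0, 0, 0, 0, 0, 0, -1]
}}

```text
t: 7.03
tcp_pos: [0.5047, -0.1822, 0.1818]
tool_rot: [0.999, 0.035, -0.001, -0.001]
force: [-0.4, 0.6, -1.1]
finger_gap: 0.307
gripper_force: 50.0
```

```bash
python3 - <<'E'
from h import *
go([.506,-.1825,.022],down(np.radians(4)))
s=manip.snapshot("scene")
print("cover",rect(s,hsvmask(s,(24,150,110),(34,255,255)),.175))
cv2.imwrite("pics/s3.png",cv2.resize(s["img"][100:290,200:460,::-1],None,fx=3,fy=3))
E
```

```text
7.03 [ 0.5047 -0.1822  0.1818] x [ 0.998  0.07  -0.001] z [-0.002  0.001 -1.   ] F [-0.4  0.6 -1.1] gap 0.307 50.0 q [-0.55  0.48  1.7   0.    0.96  0.95]
  shift [0.0029 0.0014 0.3197] rows>= 3.8  turn [-0.0003  0.0002  0.0001]  shift if turned first [0.0025 0.0009 0.3197]
cover (array([ 519. , -182.3]), array([141.6, 168.4]), 5.114092826843262)
```

View pics/s3.png

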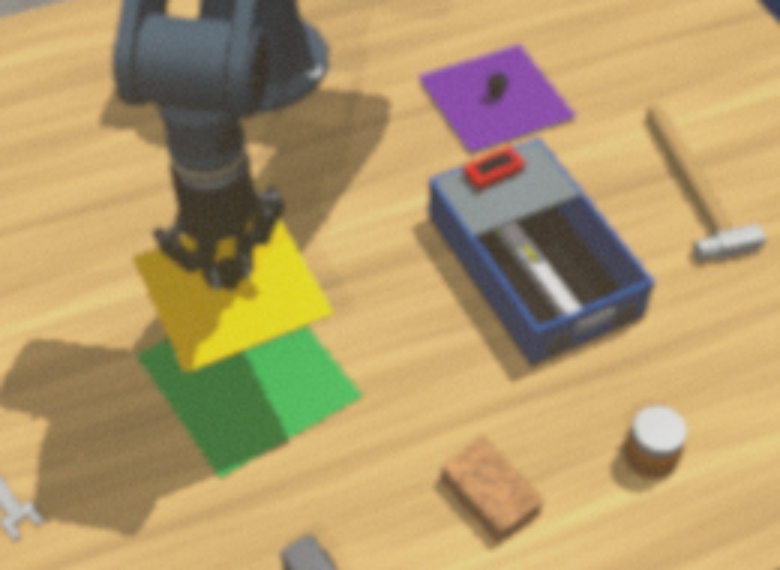

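The cover hangs over the mat (picture: yellow at (230,300), mat under it at (250,400)); the level is clearly visible in the box from (510,230) to (570,310).

Emit:
{"name": "servo_tool", "arguments": {
  "commands": [0.003, 0.001, 0.02, 0, 0, 0, -1, 0, 0, 0.04, 0, 0, 0, -1, 0, 0, 0.05, 0, 0, 0, -1, 0, 0, 0.05, 0, 0, 0, -1, 0, 0, 0.05, 0, 0, 0, -1, 0, 0, 0.04, 0, 0, 0, -1, 0, 0, 0.03, 0, 0, 0, -1, 0, 0, 0.02, 0, 0, 0, -1, 0, 0, 0.01, 0, 0, 0, -1, 0, 0, 0.002, 0, 0, 0, -1, 0, 0, 0, 0, 0, 0, -1]
}}

```text
t: 8.0
tcp_pos: [0.5076, -0.1829, 0.0264]
tool_rot: [0.999, 0.036, 0.0, 0.0]
force: [0.1, 0.2, -1.6]
finger_gap: 0.307
gripper_force: 50.0
```

Emit:
{"name": "servo_tool", "arguments": {
  "commands": [0, 0, 0.004, 0, 0, 0, -1, 0, 0, 0.004, 0, 0, 0, -1, 0, 0, 0, 0, 0, 0, -1]
}}

```text
t: 8.25
tcp_pos: [0.5076, -0.1834, 0.0228]
tool_rot: [0.999, 0.036, 0.0, 0.0]
force: [-0.7, 0.8, -2.8]
finger_gap: 0.307
gripper_force: 50.0
```

Emit:
{"name": "servo_tool", "arguments": {
  "commands": [0, 0, 0.003, 0, 0, 0, -1, 0, 0, 0.003, 0, 0, 0, -1, 0, 0, 0, 0, 0, 0, -1]
}}

```text
t: 8.5
tcp_pos: [0.5076, -0.1835, 0.0205]
tool_rot: [0.999, 0.035, 0.001, 0.0]
force: [-1.5, -0.4, 5.9]
finger_gap: 0.31
gripper_force: 51.0
```

Emit:
{"name": "servo_tool", "arguments": {
  "commands": [0, 0, 0, 0, 0, 0, 1, 0, 0, 0, 0, 0, 0, 1, 0, 0, 0, 0, 0, 0, 1, 0, 0, 0, 0, 0, 0, 1, 0, 0, 0, 0, 0, 0, 1, 0, 0, 0, 0, 0, 0, 1, 0, 0, 0, 0, 0, 0, 1, 0, 0, 0, 0, 0, 0, 1]
}}

```text
t: 9.17
tcp_pos: [0.5072, -0.1831, 0.0192]
tool_rot: [0.999, 0.036, -0.0, -0.0]
force: [-0.1, -0.5, 0.7]
finger_gap: 1.004
gripper_force: 0.0
```

Emit:
{"name": "servo_tool", "arguments": {
  "commands": [0, 0, -0.01, 0, 0, 0, 1, 0, 0, -0.03, 0, 0, 0, 1, 0, 0, -0.06, 0, 0, 0, 1, 0, 0, -0.07, 0, 0, 0, 1, 0, 0, -0.07, 0, 0, 0, 1, 0, 0, -0.06, 0, 0, 0, 1, 0, 0, -0.05, 0, 0, 0, 1, 0, 0, -0.03, 0, 0, 0, 1, 0, 0, -0.01, 0, 0, 0, 1, 0, 0, 0, 0, 0, 0, 1]
}}

```text
t: 10.0
tcp_pos: [0.5078, -0.1835, 0.2159]
tool_rot: [0.999, 0.036, 0.001, 0.001]
force: [-0.7, 0.7, -0.4]
finger_gap: 1.002
gripper_force: 0.0
```

```bash
python3 - <<'E'
from h import *
st()
s=manip.snapshot("scene")
print("cover",rect(s,hsvmask(s,(24,150,110),(34,255,255)),.012))
s=manip.snapshot("top")
cv2.imwrite("pics/t2.png",cv2.resize(s["img"][150:260,225:325,::-1],None,fx=5,fy=5))
for q in ("box","level"):
  for d in manip.silhouettes(s,q): 
    print(q,round(d["conf"],2),d["box"],rect(s,d["pixels"],.072 if q=="box" else .026))
E
```

```text
10.0 [ 0.5078 -0.1835  0.2159] x [0.997 0.071 0.003] z [ 0.003 -0.002 -1.   ] F [-0.7  0.7 -0.4] gap 1.002 0.0 q [-0.55  0.43  1.67 -0.    1.04  0.95]
cover (array([ 507.3, -184.8]), array([168.4, 164.9]), 3.930602550506592)
box 0.57 [240.9, 170.1, 44.2, 74.0] (array([480.5, 197.6]), array([271.9, 162.5]), 1.7670035362243652)
level 0.53 [263.0, 179.6, 3.8, 23.2] (array([545.1, 192.9]), array([99.5, 25.2]), 1.3136591911315918)
```

View pics/t2.png

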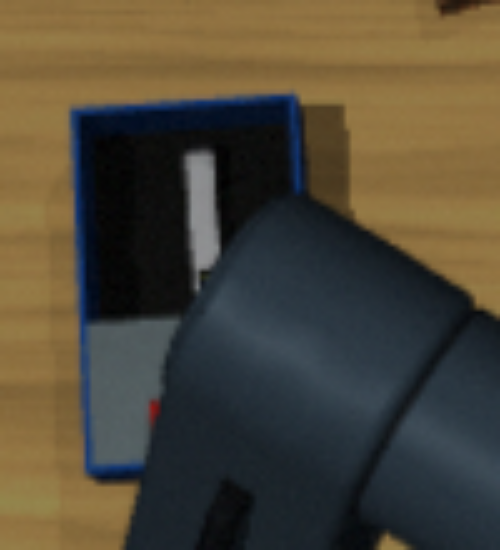

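The picture shows the opened box: level's bright bar from crop (201,152) to (206,265), the arm covering the rest. Measure the level's line in both views.

```bash
python3 - <<'E'
from h import *
ux=np.array([np.cos(.07),np.sin(.07)]);uy=np.array([-ux[1],ux[0]]);c=np.array([.485,.1945])
for n in("top","scene"):
    s=manip.snapshot(n)
    X,Y=np.meshgrid(np.arange(-.02,.122,.001),np.arange(-.06,.061,.001),indexing="ij")
    P=c+X[...,None]*ux+Y[...,None]*uy
    uv=proj(s,np.c_[P.reshape(-1,2),np.full(X.size,.026)]).astype(np.float32).reshape(*X.shape,2)
    im=cv2.remap(s["img"],uv[...,0],uv[...,1],cv2.INTER_LINEAR)
    v=im.min(2).astype(float); cv2.imwrite(f"pics/rect_{n}.png",cv2.resize(im[::-1,::-1,::-1],None,fx=4,fy=4))
    for i in range(0,142,10):
        m=v[i:i+5].mean(0); k=np.nonzero(m>90)[0]
        print(n,round(X[i,0]+.002,3),m.max().round(),(Y[0,k].min().round(3),Y[0,k].max().round(3),len(k)) if len(k) else "-")
E
```

```text
top -0.018 63.0 -
top -0.008 62.0 -
top 0.002 91.0 (np.float64(0.002), np.float64(0.002), 1)
top 0.012 97.0 (np.float64(0.002), np.float64(0.002), 1)
top 0.022 142.0 (np.float64(-0.011), np.float64(0.004), 16)
top 0.032 142.0 (np.float64(-0.014), np.float64(0.004), 19)
top 0.042 142.0 (np.float64(-0.014), np.float64(0.005), 20)
top 0.052 142.0 (np.float64(-0.012), np.float64(0.005), 18)
top 0.062 141.0 (np.float64(-0.012), np.float64(0.005), 18)
top 0.072 141.0 (np.float64(-0.013), np.float64(0.004), 18)
top 0.082 141.0 (np.float64(-0.013), np.float64(0.005), 19)
top 0.092 138.0 (np.float64(-0.013), np.float64(0.005), 19)
top 0.102 84.0 -
top 0.112 14.0 -
top 0.122 11.0 -
scene -0.018 126.0 (np.float64(-0.019), np.float64(0.008), 28)
scene -0.008 142.0 (np.float64(-0.02), np.float64(0.009), 30)
scene 0.002 142.0 (np.float64(-0.019), np.float64(0.01), 26)
scene 0.012 141.0 (np.float64(-0.02), np.float64(0.011), 32)
scene 0.022 199.0 (np.float64(-0.019), np.float64(0.012), 32)
scene 0.032 215.0 (np.float64(-0.019), np.float64(0.012), 32)
scene 0.042 214.0 (np.float64(-0.019), np.float64(0.012), 32)
scene 0.052 214.0 (np.float64(-0.019), np.float64(0.012), 32)
scene 0.062 215.0 (np.float64(-0.019), np.float64(0.012), 32)
scene 0.072 215.0 (np.float64(-0.019), np.float64(0.012), 32)
scene 0.082 215.0 (np.float64(-0.018), np.float64(0.012), 31)
scene 0.092 214.0 (np.float64(-0.019), np.float64(0.014), 34)
scene 0.102 137.0 (np.float64(-0.015), np.float64(0.011), 27)
scene 0.112 91.0 (np.float64(-0.002), np.float64(0.033), 14)
scene 0.122 111.0 (np.float64(-0.01), np.float64(0.043), 54)
```

```bash
python3 - <<'E'
from h import *
go([.5452,.1947,.14],down(.07))
E
```

```text
10.3 [ 0.5065 -0.1828  0.2129] x [ 0.997  0.071 -0.003] z [-0.003  0.002 -1.   ] F [ 0.6 -0.3  0.3] gap 1.0 0.0 q [-0.55  0.44  1.67  0.    1.04  0.95]
  shift [ 0.1311 -0.7472  0.1468] rows>= 9.3  turn [-0.0003  0.0004  0.0002]  shift if turned first [ 0.1299 -0.7477  0.1457]
```

Emit:
{"name": "servo_tool", "arguments": {
  "commands": [0.01, -0.03, 0, 0, 0, 0, 0.2, 0.01, -0.06, 0, 0, 0, 0, 0.2, 0.01, -0.06, 0, 0, 0, 0, 0.2, 0.01, -0.06, 0, 0, 0, 0, 0.2, 0.01, -0.06, 0, 0, 0, 0, 0.2, 0.01, -0.06, 0, 0, 0, 0, 0.2, 0.01, -0.06, 0, 0, 0, 0, 0.2, 0.01, -0.06, 0, 0, 0, 0, 0.2, 0.01, -0.06, 0, 0, 0, 0, 0.2, 0.01, -0.06, 0, 0, 0, 0, 0.2, 0.01, -0.06, 0, 0, 0, 0, 0.2, 0.01, -0.06, 0, 0, 0, 0, 0.2]
}}

```text
t: 11.3
tcp_pos: [0.5421, 0.1667, 0.2133]
tool_rot: [0.999, 0.036, -0.001, 0.0]
force: [0.5, 0.8, -0.5]
finger_gap: 0.604
gripper_force: 0.0
```

Emit:
{"name": "servo_tool", "arguments": {
  "commands": [0.01, -0.037, 0.02, 0, 0, 0, 0.2, 0, -0.02, 0.04, 0, 0, 0, 0.2, 0, 0, 0.04, 0, 0, 0, 0.2, 0, 0, 0.03, 0, 0, 0, 0.2, 0, 0, 0.01, 0, 0, 0, 0.2, 0, 0, 0, 0, 0, 0, 0.2]
}}

```text
t: 11.8
tcp_pos: [0.5441, 0.1938, 0.1421]
tool_rot: [0.999, 0.036, -0.002, 0.0]
force: [-0.0, 0.6, -0.7]
finger_gap: 0.6
gripper_force: 0.0
```

```bash
python3 - <<'E'
from h import *
go([.5452,.1947,.012],down(.07))
s=manip.snapshot("scene"); cv2.imwrite("pics/s4.png",cv2.resize(s["img"][110:240,310:470,::-1],None,fx=4,fy=4))
E
```

```text
11.8 [0.5441 0.1938 0.1421] x [ 0.997  0.071 -0.005] z [-0.005 -0.001 -1.   ] F [-0.   0.6 -0.7] gap 0.6 0.0 q [ 0.15  0.58  1.63 -0.    0.93  1.65]
  shift [ 0.0036 -0.0017  0.2601] rows>= 3.1  turn [0.0001 0.0008 0.0002]  shift if turned first [ 0.0023 -0.0016  0.2601]
```

View pics/s4.png

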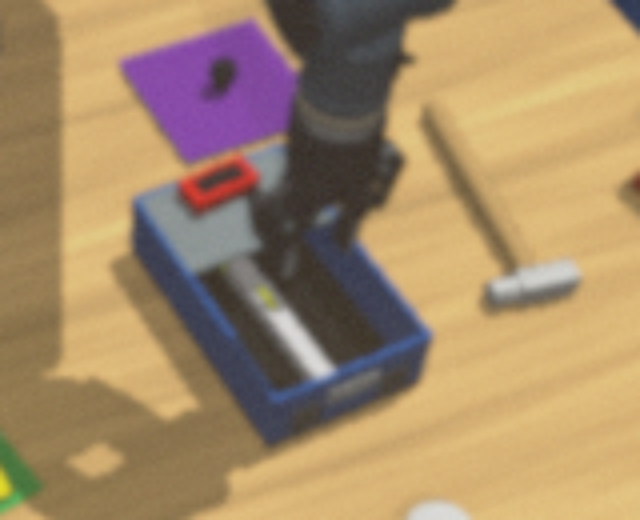

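The open fingers are above the opening, and the level (crop (235,260)–(325,370)) lies below them, parallel to the box. Descending.

Emit:
{"name": "servo_tool", "arguments": {
  "commands": [0.003, -0.001, 0.03, 0, 0, 0, 0.2, 0, 0, 0.05, 0, 0, 0, 0.2, 0, 0, 0.05, 0, 0, 0, 0.2, 0, 0, 0.05, 0, 0, 0, 0.2, 0, 0, 0.035, 0, 0, 0, 0.2, 0, 0, 0.02, 0, 0, 0, 0.2, 0, 0, 0.015, 0, 0, 0, 0.2, 0, 0, 0.006, 0, 0, 0, 0.2, 0, 0, 0, 0, 0, 0, 0.2]
}}

```text
t: 12.6
tcp_pos: [0.5475, 0.1946, 0.0166]
tool_rot: [0.999, 0.035, 0.0, -0.0]
force: [0.2, 1.0, 0.2]
finger_gap: 0.6
gripper_force: 0.0
```

Emit:
{"name": "servo_tool", "arguments": {
  "commands": [0, 0, 0.002, 0, 0, 0, -1, 0, 0, 0, 0, 0, 0, -1, 0, 0, 0, 0, 0, 0, -1, 0, 0, 0, 0, 0, 0, -1, 0, 0, 0, 0, 0, 0, -1, 0, 0, 0, 0, 0, 0, -1, 0, 0, 0, 0, 0, 0, -1, 0, 0, 0, 0, 0, 0, -1],
  "force": 80
}}

```text
t: 13.27
tcp_pos: [0.5478, 0.195, 0.0167]
tool_rot: [0.999, 0.035, 0.001, -0.0]
force: [-0.3, -0.3, 5.6]
finger_gap: 0.205
gripper_force: 78.9
```

Overlap of only about 9 mm; regrip deeper.

Emit:
{"name": "servo_tool", "arguments": {
  "commands": [0, 0, 0, 0, 0, 0, 0.0, 0, 0, 0, 0, 0, 0, 0.0, 0, 0, 0, 0, 0, 0, 0.0, 0, 0, 0, 0, 0, 0, 0.0, 0, 0, 0.006, 0, 0, 0, 0.0, 0, 0, 0.005, 0, 0, 0, 0.0, 0, 0, 0, 0, 0, 0, 0.0]
}}

```text
t: 13.85
tcp_pos: [0.5465, 0.1945, 0.0091]
tool_rot: [0.999, 0.036, -0.001, 0.0]
force: [0.4, 0.3, -0.5]
finger_gap: 0.497
gripper_force: 0.0
```

Emit:
{"name": "servo_tool", "arguments": {
  "commands": [0, 0, 0.002, 0, 0, 0, -1, 0, 0, 0, 0, 0, 0, -1, 0, 0, 0, 0, 0, 0, -1, 0, 0, 0, 0, 0, 0, -1, 0, 0, 0, 0, 0, 0, -1, 0, 0, 0, 0, 0, 0, -1, 0, 0, 0, 0, 0, 0, -1],
  "force": 100
}}

```text
t: 14.43
tcp_pos: [0.5469, 0.1947, 0.0089]
tool_rot: [0.999, 0.035, -0.0, -0.0]
force: [-0.9, 0.2, 0.7]
finger_gap: 0.206
gripper_force: 98.9
```

Emit:
{"name": "servo_tool", "arguments": {
  "commands": [0, 0, -0.004, 0, 0, 0, -1, 0, 0, -0.004, 0, 0, 0, -1, 0, 0, -0.015, 0, 0.007, 0, -1, 0, 0, -0.015, 0, 0.007, 0, -1, 0, 0, -0.015, 0, 0.007, 0, -1, 0, 0, -0.015, 0, 0.007, 0, -1, 0, 0, 0, 0, 0, 0, -1]
}}

```text
t: 15.02
tcp_pos: [0.5428, 0.1944, 0.0433]
tool_rot: [0.996, 0.036, 0.087, -0.003]
force: [-1.1, -1.0, -1.9]
finger_gap: 0.207
gripper_force: 98.6
```

```bash
python3 - <<'E'
from h import *
st()
s=manip.snapshot("scene"); cv2.imwrite("pics/s5.png",cv2.resize(s["img"][110:240,310:470,::-1],None,fx=4,fy=4))
E
```

```text
15.02 [0.5428 0.1944 0.0433] x [0.982 0.071 0.173] z [ 0.173  0.012 -0.985] F [-1.1 -1.  -1.9] gap 0.207 98.6 q [ 0.16  0.71  1.82 -0.04  0.44  1.69]
```

View pics/s5.png

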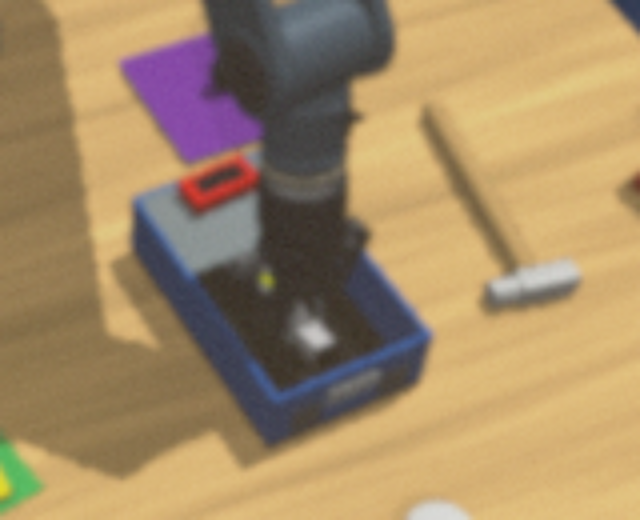

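The level is slanting, its bright end visible at crop (315,335), no unexpected force. Joint 5 is approaching its lower limit (0.44), so I go on in small steps.

Emit:
{"name": "servo_tool", "arguments": {
  "commands": [0, 0, -0.015, 0, 0.007, 0, -1, 0, 0, -0.015, 0, 0.007, 0, -1, 0, 0, -0.004, 0, 0, 0, -1]
}}

```text
t: 15.32
tcp_pos: [0.5399, 0.1941, 0.059]
tool_rot: [0.991, 0.036, 0.13, -0.004]
force: [-1.4, -1.5, -2.6]
finger_gap: 0.205
gripper_force: 98.5
```

```bash
python3 -c "
from h import *
st()"
```

```text
15.32 [0.5399 0.1941 0.059 ] x [0.964 0.069 0.258] z [ 0.257  0.018 -0.966] F [-1.4 -1.5 -2.6] gap 0.205 98.5 q [ 0.16  0.67  1.88 -0.07  0.33  1.73]
```

Emit:
{"name": "servo_tool", "arguments": {
  "commands": [0.02, 0, 0, 0, 0, 0, -1, 0.02, 0, 0, 0, 0, 0, -1, 0, 0, -0.01, 0, 0.007, 0, -1, 0, 0, -0.01, 0, 0.007, 0, -1, 0, 0, 0, 0, 0, 0, -1, 0, 0, 0, 0, 0, 0, -1, 0, 0, 0, 0, 0, 0, -1]
}}

```text
t: 15.9
tcp_pos: [0.5598, 0.1955, 0.0743]
tool_rot: [0.984, 0.035, 0.175, -0.006]
force: [0.5, 0.3, -2.1]
finger_gap: 0.208
gripper_force: 98.5
```

```bash
python3 - <<'E'
from h import *
st()
s=manip.snapshot("scene"); cv2.imwrite("pics/s6.png",cv2.resize(s["img"][110:240,310:470,::-1],None,fx=4,fy=4))
E
```

```text
15.9 [0.5598 0.1955 0.0743] x [0.936 0.066 0.346] z [ 0.345  0.025 -0.938] F [ 0.5  0.3 -2.1] gap 0.208 98.5 q [ 0.16  0.65  1.89 -0.13  0.24  1.79]
```

View pics/s6.png

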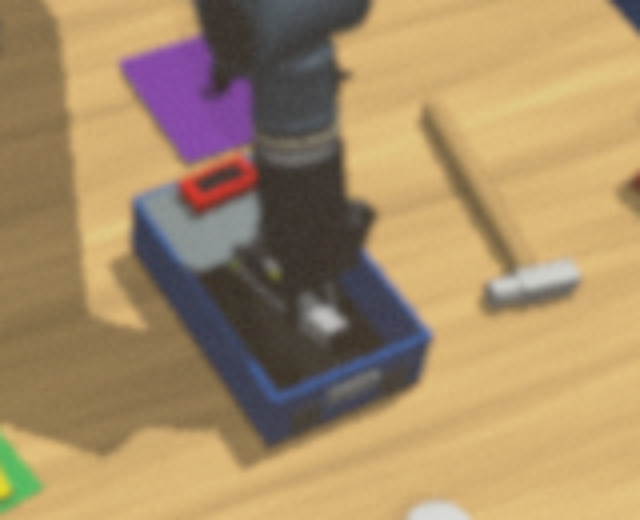

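Emit:
{"name": "servo_tool", "arguments": {
  "commands": [0.02, 0, 0, 0, 0, 0, -1, 0.03, 0, 0, 0, 0, 0, -1, 0.03, 0, 0, 0, 0, 0, -1, 0, 0, 0, 0, 0, 0, -1, 0, 0, 0, 0, 0, 0, -1, 0, 0, 0, 0, 0, 0, -1, 0.02, 0, 0, 0, 0, 0, -1, 0.03, 0, 0, 0, 0, 0, -1, 0.03, 0, 0, 0, 0, 0, -1, 0.03, 0, 0, 0, 0, 0, -1, 0.02, 0, 0, 0, 0, 0, -1, 0, 0, 0, 0, 0, 0, -1]
}}

```text
t: 16.95
tcp_pos: [0.6596, 0.2026, 0.1119]
tool_rot: [0.983, 0.035, 0.177, -0.007]
force: [0.7, -0.0, -1.4]
finger_gap: 0.209
gripper_force: 98.5
```

```bash
python3 - <<'E'
from h import *
s0,r=st()
s=manip.snapshot("scene"); im=s["img"].copy()
b=s0["tcp_pos"]-.007*r[:,2]
P=np.array([b-.172*r[:,0],b+.048*r[:,0]]); print(P.round(3), "tail box x",(P[0,:2]-[.485,.1945])@[np.cos(.07),np.sin(.07)])
for p in proj(s,P): cv2.circle(im,tuple(int(v) for v in p.round()),1,(255,0,255),-1)
cv2.imwrite("pics/s7.png",cv2.resize(im[110:240,310:470,::-1],None,fx=4,fy=4))
E
```

```text
16.95 [0.6596 0.2026 0.1119] x [0.935 0.066 0.35 ] z [ 0.349  0.025 -0.937] F [ 0.7 -0.  -1.4] gap 0.209 98.5 q [ 0.15  0.67  1.64 -0.06  0.48  1.69]
[[0.496 0.191 0.058]
 [0.702 0.206 0.135]] tail box x 0.011105408465199897
```

View pics/s7.png

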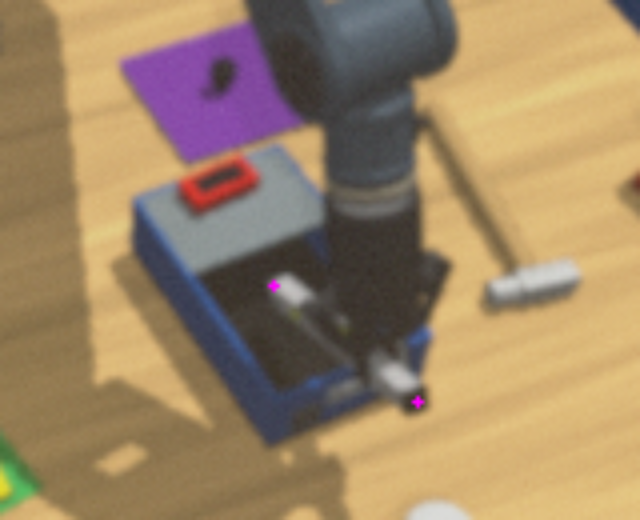

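The predicted ends (marked at (274,286) and (418,402)) match the bar, and the tail is past the deck edge. Lift straight up.

Emit:
{"name": "servo_tool", "arguments": {
  "commands": [0.005, 0, -0.013, 0, 0, 0, -1, 0.01, 0, -0.027, 0, 0, 0, -1, 0.012, 0, -0.032, 0, 0, 0, -1, 0.012, 0, -0.032, 0, 0, 0, -1, 0.012, 0, -0.032, 0, 0, 0, -1, 0.012, 0, -0.032, 0, 0, 0, -1, 0.012, 0, -0.032, 0, 0, 0, -1, 0.012, 0, -0.032, 0, 0, 0, -1, 0.01, 0, -0.02, 0, 0, 0, -1, 0.003, 0, -0.01, 0, 0, 0, -1, 0, 0, 0, 0, 0, 0, -1, 0, 0, 0, 0, 0, 0, -1]
}}

```text
t: 18.0
tcp_pos: [0.6568, 0.2025, 0.2498]
tool_rot: [0.984, 0.035, 0.174, -0.006]
force: [-0.3, 0.5, -3.1]
finger_gap: 0.206
gripper_force: 98.5
```

Emit:
{"name": "servo_tool", "arguments": {
  "commands": [0, 0, 0, 0, 0, 0, -1, 0, 0, 0, 0, 0, 0, -1, 0, 0, 0, 0, 0, 0, -1, 0, 0, 0, 0, 0, 0, -1, 0, 0, 0, 0, 0, 0, -1, 0, 0, 0, 0, 0, 0, -1]
}}

```text
t: 18.5
tcp_pos: [0.6581, 0.2025, 0.2502]
tool_rot: [0.984, 0.035, 0.175, -0.006]
force: [-0.3, -0.3, -2.1]
finger_gap: 0.207
gripper_force: 98.5
```

```bash
python3 - <<'E'
from h import *
s0,r=st(); s=manip.snapshot("scene"); im=s["img"].copy()
b=s0["tcp_pos"]-.007*r[:,2]
P=np.array([b-.172*r[:,0],b+.048*r[:,0]]); print(P.round(3),s0["qd"].round(3))
print("cover",rect(s,hsvmask(s,(24,150,110),(34,255,255)),.012))
for p in proj(s,P): cv2.circle(im,tuple(int(v) for v in p.round()),1,(255,0,255),-1)
cv2.imwrite("pics/s8.png",cv2.resize(im[100:290,200:460,::-1],None,fx=3,fy=3))
E
```

```text
18.5 [0.6581 0.2025 0.2502] x [0.937 0.067 0.344] z [ 0.343  0.024 -0.939] F [-0.3 -0.3 -2.1] gap 0.207 98.5 q [ 0.15  0.48  1.52 -0.04  0.79  1.67]
[[0.495 0.191 0.198]
 [0.701 0.206 0.273]] [ 0.001 -0.003 -0.002 -0.002  0.002 -0.002]
cover (array([ 507.9, -184. ]), array([167.2, 166.8]), 3.9105889797210693)
```

View pics/s8.png

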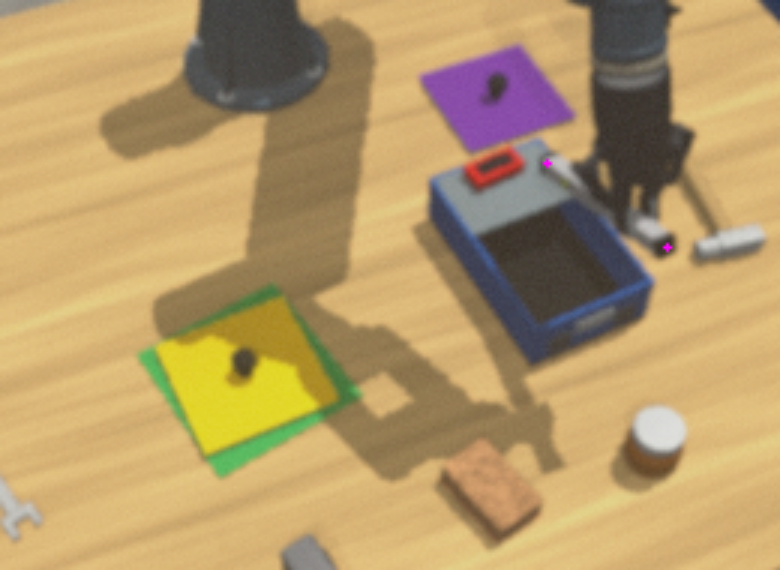

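The cover lies knob up on the mat at (245,375). The level is held in the air, ends at (547,163) and (668,247), computed heights 198 and 273 mm. Nothing else has been disturbed, so I hand in.

```bash
python3 -c "
from station import manip
print(manip.sign_off())"
```

```text
the job is handed in; nothing more can be done
None
```

I've handed the job in, though no verdict came back. The cover lies knob up about 2 mm from the mat's centre, and the gripper holds the level still with its ends at about 198 mm and 273 mm; the pictures show nothing else moved (18.5 s of 54 s used).

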